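Swing the heavy counter display round to its marker and leave it at rest

TASK

The heavy chocolate-egg display on the ball-bearing swing arm stands at its restocking position on the robot's left: swing it round so that its arm lines up with the brass strip on the counter and leave it standing there at rest, untouched, for at least seven seconds. It coasts freely, so push and brake it gently and only on the outer faces of its two sprung rubber bumpers, with the fingertips well below their top edge; do not touch the wooden display or its eggs, fling it, bang it against its stops, or disturb the gift box, bowl and jar.

Things in the scene. Friction and masses are not known exactly. Their poses are not given: they have to be found in the camera images.
- post: Fixed steel post. The vertical hinge axis is 400 mm along +x from this origin (on the counter, under the display block when the arm is centred); the centred arm points along -x, roughly to the robot; hard stops 0.75 rad either side. Hub top 152 mm high. Ball bearing: damping 0.006 N m s/rad, friction 0.0006 N m; all that swings has about 0.395 kg m2 about the axis (-23 to +27 %).
- display: Dark wooden display, 2.6 kg with its arm (90 to 120 mm high, 100 wide): block centred 400 mm from the hinge axis, 160 mm along the arm, 130 across, 30 to 150 mm above the counter; on it a plate and three eggs, to 222 mm high, within 50 mm of the middle line. Brass nose to 508 mm. Origin: on the counter under the block's centre; -x points along the arm to the free end. Do not touch.
- bumper_left: Black rubber block on the display's left (+y) side, 150 mm along the arm, 50 to 150 mm above the counter, 45 mm proud of the wood, 0.12 kg. Origin: centre of its flat outer face, 400 mm along the arm from the axis, 110 mm from the arm's middle line, 100 mm high. Slides inwards up to 40 mm on an 30 N/m spring (0 N when out), nearly undamped: it bounces. Axes as the display's; face looks to +y.
- bumper_right: The same sprung bumper on the display's right (-y) side, mirrored; origin at the centre of its outer face, which looks along its -y axis.
- marker_spot (a point): Flat brass strip fixed on the counter, 22 mm wide, 3 mm thick, radial from 130 to 530 mm from the hinge axis, with a 12 mm high diamond at its end (545 mm). Origin: on the counter on the strip's middle line, 400 mm from the axis; its -x axis points along the strip to the robot: at the end the display's -x must point the same way. It lies 0.34 to 0.86 rad to the right of the display's start.
- gift_box: Bystander: upright cardboard gift box 70 x 90 x 110 mm, origin under its centre. Leave alone.
- bowl: Bystander: white bowl, rim radius 60 mm, 50 mm high, origin under its centre. Leave alone.
- jar: Bystander: amber jar, radius 35 mm, 110 mm high, origin under its centre. Leave alone.

How it is judged:
On the way:
1. the display stands lined up with the brass strip (0.1 rad), at rest and untouched, for 7 s (angle between the x axis of display and the x axis of marker_spot, either way round below 0.1 rad and angular speed of display below 0.03 rad/s and contact force between each of the fingers, the arm and bumper_left below 0.3 N and contact force between each of the fingers, the arm and bumper_right below 0.3 N and contact force between each of the fingers, the arm and display below 0.3 N), for 7 s.
At the end, for the whole second after the job is handed in: The arm lines up with the brass strip within 0.1 rad, turns at less than 0.03 rad/s, and nothing of the robot touches the display or bumpers; this was already so for 7 s (all of step 1).
It fails at once if the display is flung (faster than 0.8 rad/s) (angular speed of display above 0.8 rad/s).
It fails at once if the arm reaches its stops (more than 0.72 rad from centred) (angle between the x axis of display and the x axis of post, either way round above 0.72 rad).
It fails at once if the wooden display or its eggs are touched with more than 2 N (contact force between any of the fingers, the arm and display above 2 N).
It fails at once if a bumper is slammed (more than 12 N) or pressed from above instead of on its face (TCP more than 12 mm above its top edge) (contact force between any of the fingers, the arm and bumper_left above 12 N or contact force between any of the fingers, the arm and bumper_right above 12 N or (contact force between the fingers and bumper_left above 1 N and z of the grasp point in the frame of bumper_left above 0.062 m) or (contact force between the fingers and bumper_right above 1 N and z of the grasp point in the frame of bumper_right above 0.062 m)).
It fails at once if a bystander is moved by more than 30 mm (distance of any of gift_box, bowl, jar from where it was at the start of the episode above 0.03 m).
It also fails if it takes over 64 s, if anything falls off the work surface, if the arm or the gripper's body presses on something with over 40 N, if the wrist force passes 120 N, or if a joint passes its speed limit or range.

ROBOT

A 7-joint arm with a two-finger parallel gripper is mounted at the origin on the work surface. World frame = base frame: x ahead of the robot, y to its left, z up, the work surface at z = 0. Lengths are in m, angles in rad, forces in N, time in s.
With the tool pointing down it reaches from about 0.35 to 0.9 m from the base axis. Payload 8.1 kg.
Tool frame: the origin (TCP) lies between the finger pads, 19 mm behind the fingertips; this is the grasp point; z points along the fingers, y is the direction in which the jaws open and shut (so a half turn about z gives the same grasp; the last joint's range is limited). The gripper opens to 92 mm and grips with 3 to 60 N. Pads are 19 mm wide; open, the fingers measure 130 mm over their backs; the gripper's body (75 mm by 190 mm) begins 47 mm behind the grasp point.
Start: joints at [1.002, 0.434, 0.025, 1.573, -0.012, 1.134, -0.075], TCP at [0.281, -0.558, 0.246] pointing down, gripper open.
Joint ranges: [-2.62, 2.62], [-0.44, 2.09], [-1.27, 1.32], [0.08, 2.57], [-1.32, 4.46], [0.12, 2], [-2.74, 2.74]. Speed limits (rad/s): [2.22, 2.22, 3.01, 3.01, 3.14, 3.14, 3.14].

INTERFACE

Orientations are given as a rotation vector (axis times angle).
In Python, from station import r gives the robot as it stands.
- The arm moves only by the tool apply_moves, never from a script. Its argument "steps" is a list that holds one entry, the list of rows, each a list of 5 numbers: the finger opening in m, from 0 to 0.0918, then the shift along the world's x, y, z in m, then the turn about the world's z in rad. A call has 1 to 8 rows; each row shifts and turns the commanded pose from where the row before left it; what a row does not reach is not made up. A row lasts 1/10 s, in which the tool goes at most 50 mm and 8.59 degrees, less where a joint would pass 70% of its speed; a pose out of reach is approached as far as the arm can. A call is refused whole if a number of a shift passes 0.05 or a number of a turn 0.15, either way. A call with a gripper value outside its range is refused whole. The fingers move at their own pace and stop on an object; "squeeze" is the grip in N (left out, the last holds). Time passes only in rows, so rows that do not move let the fingers close. It gives the time, the measured TCP pose, the force and the opening at its end, in the units of the state.
- r.read_state(): the state, without advancing time (a new reading comes with each control period).
- r.get_image(name): name is "side" or "top" or "wrist"; returns a dict with "pixels" (400x640x3 uint8, red, green, blue), "camera_matrix" (3x3 intrinsics, pixels), "dist_coeffs" ([k1, k2, p1, p2, k3] as OpenCV has them; the pictures are not rectified), "cam_to_world" (4x4, takes a point from camera to world coordinates). Camera axes: x right, y up, looking along -z (the intrinsics and any distortion apply to the point x, -y, -z); pixel columns grow to the right and rows downward; lengths in m; the calibration is good to about 2 mm. A picture is of the moment at which its call begins. There is no depth.
- r.job_done(): hands the job in, once; it reports no verdict.
The state is a dict: "clock": time; "q": joint angles; "dq": joint speeds; "joint_efforts": joint torques, N m; "eef_pos": TCP position; "tool_rot": TCP orientation; "ft_force": force on the tool from outside, world axes, zero at the start; "ft_torque": the same for the moment, N m; "finger_gap": finger opening in m.
Only numpy, scipy, OpenCV 4.12 (cv2) and the standard library are available. Lean on these libraries where they do the work, as an engineer would, in place of code of your own. Each camera call takes 0.05 s, during which the arm holds its last target.

## Working session

There is one attempt and no reset: what is moved stays moved. The work goes in short steps, Python scripts to look and compute and a tool call to move; the robot and the scene stay as the last step left them, time stands still between calls to the robot, and variables do not carry over. Pictures are saved under pics/ and viewed, and the job is handed in when it is done.

Besides the shell and the picture viewer there is one more tool, called as name(argument=value, ...) on one line, values as JSON. apply_moves: Moves the arm, as the interface text tells. Its arguments: {"type":"object","properties":{"steps":{"type":"array","items":{"type":"array","items":{"type":"array","items":{"type":"number"}}}},"squeeze":{"type":"number"}},"required":["steps"]}

```bash
mkdir -p pics; ls; python3 - <<'E'
from station import r
import cv2,numpy as np
np.set_printoptions(precision=4,suppress=True)
s=r.read_state();print(s)
for n in ["side","top","wrist"]:
    d=r.get_image(n);cv2.imwrite(f"pics/{n}0.png",d["pixels"][:,:,::-1]);print(n,d["camera_matrix"],d["dist_coeffs"],d["cam_to_world"])
    np.savez(f"pics/{n}0.npz",**d)
E
```

```text
pics
{'clock': 0.0, 'q': array([ 1.0024,  0.4352,  0.025 ,  1.5741, -0.0116,  1.134 , -0.0751]), 'dq': array([-0.0006, -0.0021, -0.0001, -0.0011, -0.0005,  0.0012, -0.0004]), 'joint_efforts': array([  0.0022, -66.7851,   0.9862, -31.4457,  -0.0603,   0.0428,
         0.0002]), 'eef_pos': array([ 0.2804, -0.558 ,  0.2448]), 'tool_rot': array([-3.0554, -0.7247,  0.0008]), 'ft_force': array([-0.1114, -0.6839, -0.6285]), 'ft_torque': array([ 0.0073,  0.0493, -0.04  ]), 'finger_gap': 0.09190489526419594}
side [[484.7876   0.     317.5818]
 [  0.     484.7876 197.5123]
 [  0.       0.       1.    ]] [-0.0073  0.      0.      0.      0.    ] [[-0.856   0.4959 -0.1465  0.2512]
 [-0.517  -0.8177  0.253   0.3531]
 [ 0.0057  0.2923  0.9563  1.431 ]
 [ 0.      0.      0.      1.    ]]
top [[496.7576   0.     316.3496]
 [  0.     496.7576 195.7687]
 [  0.       0.       1.    ]] [-0.0571  0.      0.      0.      0.    ] [[-0.0029  0.9937 -0.1123  0.2816]
 [-0.9998 -0.0049 -0.0169 -0.0239]
 [-0.0174  0.1122  0.9935  1.7116]
 [ 0.      0.      0.      1.    ]]
wrist [[284.9999   0.     321.0107]
 [  0.     284.9999 196.9757]
 [  0.       0.       1.    ]] [-0.0172  0.      0.      0.      0.    ] [[ 0.45    0.8487  0.2778  0.356 ]
 [-0.893   0.4284  0.1379 -0.5203]
 [-0.0019 -0.3101  0.9507  0.3843]
 [ 0.      0.      0.      1.    ]]
```

View pics/top0.png

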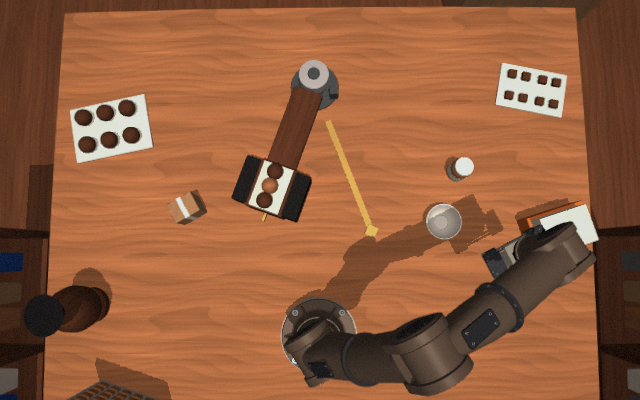

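View pics/side0.png

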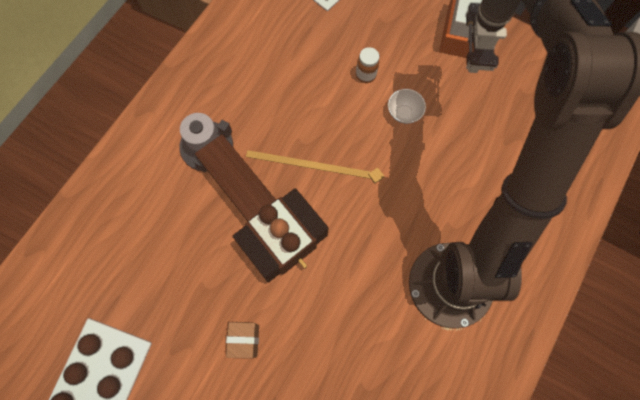

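View pics/wrist0.png

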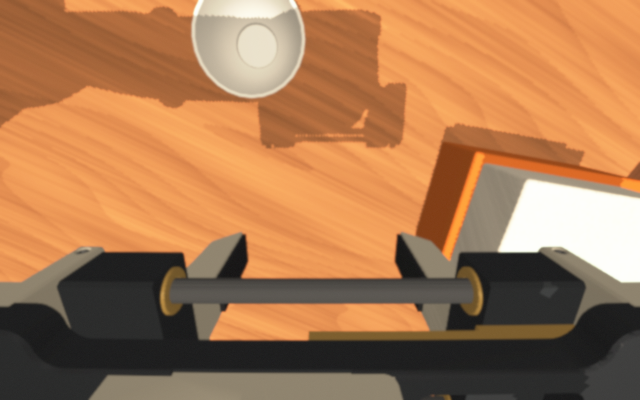

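```bash
cat > h.py <<'E'
import cv2,numpy as np
np.set_printoptions(precision=4,suppress=True)
def ray(d,uv):
    uv=np.array(uv,float).reshape(-1,1,2)
    p=cv2.undistortPoints(uv,d["camera_matrix"],d["dist_coeffs"]).reshape(-1,2)
    v=np.c_[p[:,0],-p[:,1],-np.ones(len(p))]
    M=d["cam_to_world"];return M[:3,3],v@M[:3,:3].T
def onz(d,uv,z):
    o,v=ray(d,uv);t=(z-o[2])/v[:,2];return o+v*t[:,None]
def tri(d1,p1,d2,p2):
    o1,v1=ray(d1,p1);o2,v2=ray(d2,p2)
    v1=v1[0]/np.linalg.norm(v1[0]);v2=v2[0]/np.linalg.norm(v2[0])
    s=np.linalg.lstsq(np.c_[v1,-v2],o2-o1,rcond=None)[0]
    a=o1+s[0]*v1;b=o2+s[1]*v2;return (a+b)/2,np.linalg.norm(a-b)
def blobs(d,m,amin=60):
    n,l,st,c=cv2.connectedComponentsWithStats(m.astype(np.uint8))
    return [(c[i],st[i],l==i) for i in range(1,n) if st[i,4]>=amin]
E
python3 - <<'E'
from h import *
D={n:dict(np.load(f"pics/{n}0.npz")) for n in ["top","side"]}
for n,d in D.items():
    h=cv2.cvtColor(d["pixels"],cv2.COLOR_RGB2HSV)
    m=(h[...,0]>=17)&(h[...,0]<=26)&(h[...,1]>120)&(h[...,2]>150)
    for c,s,mm in blobs(d,m,80):
        ys,xs=np.nonzero(mm);print(n,"brass",c,s)
        P=onz(d,np.c_[xs,ys],.003)
        vx,vy,x0,y0=cv2.fitLine(P[:,:2].astype(np.float32),cv2.DIST_HUBER,0,.002,.001).ravel()
        t=(P[:,0]-x0)*vx+(P[:,1]-y0)*vy
        print("  dir",np.arctan2(vy,vx),"ends",x0+vx*t.min(),y0+vy*t.min(),x0+vx*t.max(),y0+vy*t.max(),"len",np.ptp(t))
    # black rubber, white plate
    v=h[...,2]; 
    for nm,m in [("plate",(h[...,1]<50)&(v>200)),("black",(v<50)),("grey",(h[...,1]<40)&(v>100)&(v<190))]:
        for c,s,mm in blobs(d,m,100): print(n,nm,c,s)
t,s=D["top"],D["side"]
print("hub",onz(t,[313.5,73],.152),onz(s,[198,128],.152),tri(t,[313.5,73],s,[198,128]))
E
python3 - <<'E'
import cv2
a=cv2.imread('pics/top0.png')[40:250,160:480];cv2.imwrite('pics/top0z.png',cv2.resize(a,None,fx=2.5,fy=2.5,interpolation=cv2.INTER_CUBIC))
E
```

```text
top brass [351.33   180.9828] [326 120  52 117 812]
  dir 0.36297196 ends 0.3338344414438741 -0.1892303998201948 0.7415291785463043 -0.034388071191955236 len 0.4361091003914016
top plate [530.5714  89.999 ] [ 496   63   71   54 1955]
top plate [113.171  130.1108] [  70   94   82   69 2310]
top plate [464.3241 165.7787] [456 157  18  18 253]
top plate [259.0341 183.587 ] [249 161  22  47 293]
top plate [280.2081 190.8412] [265 167  28  47 447]
top plate [573.7886 221.9672] [540 205  58  39 946]
top black [245.8    178.8642] [232 156  29  47 685]
top black [296.034  197.0994] [282 173  29  49 795]
top black [509.2432 272.5157] [ 446  222  126  110 1850]
top black [619.3823 231.6633] [596 226  44  12 395]
top black [ 22.5357 233.6897] [  0 228  49  13 448]
top black [491.7977 255.2486] [483 248  19  15 173]
top black [630.376  260.1588] [621 251  19  20 359]
top black [ 58.4227 309.0222] [  22  255   81   87 2347]
top black [612.6593 346.8446] [ 594  259   46  141 1268]
top black [104.1068 300.8447] [ 94 288  15  31 103]
top black [479.8566 328.3895] [461 308  38  41 760]
top black [355
[... 660 characters left out ...]
62.1457] [  53  320   97   80 2828]
side plate [239.7987 339.5974] [227 337  27   6 154]
side black [550.9253  56.4942] [ 498    0   79  131 3523]
side black [610.2097  30.7023] [ 570    0   70  113 2012]
side black [519.8058 208.9281] [500 194  48  25 139]
side black [481.166  246.3302] [469 217  25  56 524]
side black [512.5174 259.625 ] [495 242  37  36 688]
side black [449.0384 276.6624] [ 435  244   32   62 1016]
side black [434.3909 296.2455] [426 283  19  28 110]
side grey [197.0078 128.9141] [181 114  33  30 640]
side grey [108.9558 386.5929] [ 96 374  27  26 113]
hub [[0.8609 0.0108 0.152 ]] [[0.8502 0.0142 0.152 ]] (array([0.8638, 0.0099, 0.1324]), np.float64(0.008568403516742594))
```

View pics/top0z.png

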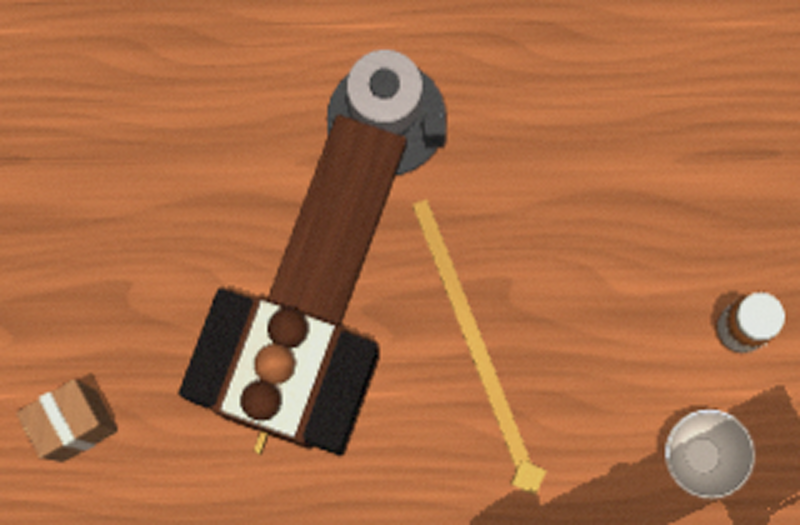

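```bash
cat >> h.py <<'E'
H=np.array([.860,.0115]); PSI_T=0.3645
def plate(d,ze=.155):
    """angle of plate via minAreaRect centre+long axis; restricts to near 400 mm of hinge"""
    h=cv2.cvtColor(d["pixels"],cv2.COLOR_RGB2HSV)
    m=(h[...,1]<60)&(h[...,2]>150)
    ys,xs=np.nonzero(m);P=onz(d,np.c_[xs,ys],ze)[:,:2]
    q=H-P;rr=np.hypot(*q.T);a=np.arctan2(q[:,1],q[:,0])
    k=(rr>.30)&(rr<.50)&(abs(a)<.8)
    return P[k],a[k],rr[k]
def ang(d):
    P,a,rr=plate(d)
    c=np.median(a);k=abs(a-c)<.2
    P=P[k].astype(np.float32)
    if len(P)<150:return None
    (cx,cy),(w,l),th=cv2.minAreaRect(P)
    psi=np.arctan2(H[1]-cy,H[0]-cx)
    th=np.radians(th); 
    if w<l: th+=np.pi/2
    th=(th+np.pi/2)%np.pi-np.pi/2
    return psi,th,np.hypot(cx-H[0],cy-H[1]),min(w,l),max(w,l)
E
python3 - <<'E'
from h import *
D={n:dict(np.load(f"pics/{n}0.npz")) for n in ["top","side"]}
for n,d in D.items(): print(n,np.array(ang(d)))
t,s=D["top"],D["side"]
print("hub",onz(t,[312.95,73.4],.152),onz(s,[197,128.9],.152))
L=onz(t,[245.8,178.9],.15)[0];R=onz(t,[296,197.1],.15)[0]
print("bumpers",L,R,"perp angle",np.arctan2(L[0]-R[0],-(L[1]-R[1])),np.linalg.norm(L-R), "mid",(L+R)/2, "psi",np.arctan2(*(H-((L+R)/2)[:2])[::-1]))
print("nose",onz(t,[264,219],.1), "arm mid (zoom 337,210)",onz(t,[160+337/2.5,40+215/2.5],.12))
print("box top",onz(t,[187,207],.11),"bowl",onz(t,[444,221],.05),"jar",onz(t,[463,167],.11))
print("post flange (zoom 388,125)",onz(t,[160+388/2.5,40+122/2.5],0.02))
E
```

```text
top [-0.3494 -0.348   0.3969  0.0997  0.1499]
side [-0.3493 -0.3477  0.3994  0.1004  0.151 ]
hub [[0.8596 0.0126 0.152 ]] [[0.851 0.018 0.152]]
bumpers [0.5132 0.2275 0.15  ] [0.4541 0.0672 0.15  ] perp angle 2.7881975228306306 0.17090856067394383 mid [0.4837 0.1473 0.15  ] psi -0.3463990029354623
nose [[0.3884 0.1743 0.1   ]] arm mid (zoom 337,210) [[0.6923 0.0733 0.12  ]]
box top [[0.4277 0.4258 0.11  ]] bowl [[ 0.3823 -0.4224  0.05  ]] jar [[ 0.5547 -0.476   0.11  ]]
post flange (zoom 388,125) [[0.8519 0.0079 0.02  ]]
```

apply_moves(steps=[[[0,0.013,0.045,0.012,0.04],[0,0.013,0.045,0.012,0.04],[0,0.013,0.045,0.012,0.04],[0,0.013,0.045,0.012,0.04],[0,0.013,0.045,0.012,0.04],[0,0.013,0.045,0.012,0.04],[0,0.013,0.045,0.012,0.04],[0,0.014,0.045,0,0.04]]], squeeze=10)

```text
clock: 0.95
eef_pos: [0.3863, -0.1968, 0.331]
tool_rot: [2.899, 1.204, 0.003]
ft_force: [1.3, -0.8, -0.2]
finger_gap: 0.0322
```

apply_moves(steps=[[[0,0.014,0.046,0,0.04],[0,0.014,0.046,0,0.04],[0,0.014,0.046,0,0.04],[0,0.014,0.046,0,0.04],[0,0.014,0.046,0,0.04],[0,0.014,0.046,0,0.04],[0,0.014,0.046,0,0.04],[0,0.014,0.046,0,0.04]]])

```text
clock: 1.75
eef_pos: [0.4979, 0.1712, 0.3295]
tool_rot: [2.672, 1.651, -0.0]
ft_force: [1.2, -0.7, 0.8]
finger_gap: 0.0005
```

apply_moves(steps=[[[0,0.012,0.045,0,0.04],[0,0.012,0.045,0,0.04],[0,0.012,0.045,0,0.04],[0,0.011,0.011,-0.04,0],[0,0,0,-0.05,0],[0,0,0,-0.05,0],[0,0,0,-0.045,0],[0,0,0,0,0]]])

```text
clock: 2.55
eef_pos: [0.5416, 0.3125, 0.1382]
tool_rot: [2.57, 1.807, -0.018]
ft_force: [-1.0, -0.9, 0.5]
finger_gap: 0.0006
```

```bash
cat > look.py <<'E'
import sys
from station import r
from h import *
def look(cams=("top","side"),tag=None):
    out={}
    s=r.read_state()
    p=s["eef_pos"];
    for n in cams:
        t=r.read_state()["clock"];d=r.get_image(n);a=ang(d)
        if tag: cv2.imwrite(f"pics/{n}_{tag}.png",d["pixels"][:,:,::-1])
        out[n]=a;print(n,round(t,2),None if a is None else np.array(a))
        if a is not None:
            ps=a[0];u=np.array([np.cos(ps),np.sin(ps)]);nn=np.array([-u[1],u[0]])
            q=p[:2]-H;print("   tcp radial %.4f  lateral %.4f  (bumper gap if out: %.4f)"%(-q@u,q@nn,abs(q@nn)-.11-.0095))
    rv=s["tool_rot"];print("eef",p,"yaw toolx",2*np.arctan2(rv[1],rv[0]),"F",s["ft_force"],"clock",s["clock"],"q",s["q"])
if __name__=="__main__": look(tag=sys.argv[1])
E
python3 look.py a1
```

```text
top 2.55 [-0.3366  1.2086  0.3632  0.0835  0.0891]
   tcp radial 0.4000  lateral 0.1789  (bumper gap if out: 0.0594)
side 2.6 [-0.3512  1.2151  0.4315  0.087   0.0996]
   tcp radial 0.4025  lateral 0.1731  (bumper gap if out: 0.0536)
eef [0.5416 0.3125 0.1382] yaw toolx 1.225930192254658 F [-1.0369 -0.9493  0.5208] clock 2.55 q [-0.2365  0.6122 -0.5671  1.6475  0.3731  1.0041 -1.2726]
```

```bash
python3 -c "
import cv2,numpy as np
a=cv2.imread('pics/top_a1.png')[40:300,160:480];b=cv2.imread('pics/side_a1.png')[60:320,140:460]
cv2.imwrite('pics/a1.png',cv2.resize(np.hstack([a,b]),None,fx=1.25,fy=1.25))"
```

```text
(no output)
```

View pics/a1.png

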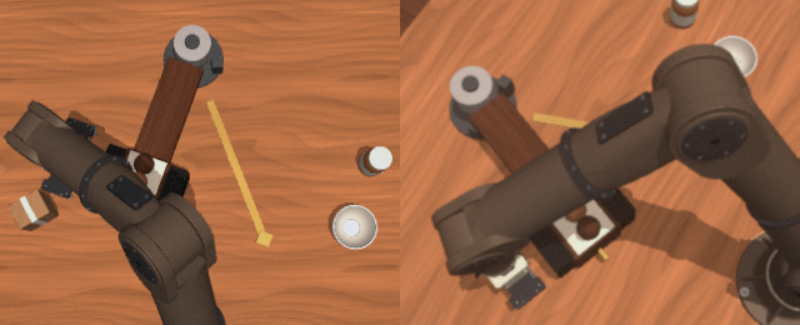

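```bash
cat >> h.py <<'E'
def wood(d,z=.12,dbg=False):
    h=cv2.cvtColor(d["pixels"],cv2.COLOR_RGB2HSV).astype(int)
    m=(h[...,2]>45)&(h[...,2]<120)&(h[...,1]>130)&((h[...,0]<14)|(h[...,0]>172))
    m=cv2.morphologyEx(m.astype(np.uint8),cv2.MORPH_OPEN,np.ones((3,3)))
    ys,xs=np.nonzero(m);P=onz(d,np.c_[xs,ys],z)[:,:2]
    q=H-P;rr=np.hypot(*q.T);a=np.arctan2(q[:,1],q[:,0])
    k=(rr>.10)&(rr<.33)&(abs(a)<.85);rr=rr[k];a=a[k]
    C=[];W=[]
    for r0 in np.arange(.10,.33,.01):
        s=a[(rr>=r0)&(rr<r0+.01)]
        if len(s)<15: continue
        lo,hi=np.percentile(s,[1,99]);w=2*(r0+.005)*np.sin((hi-lo)/2)
        C.append((lo+hi)/2);W.append(w)
    C=np.array(C);W=np.array(W)
    if dbg: print(np.c_[C,W])
    if len(C)<2:return None
    g=abs(W-.097)<.010
    return (np.median(C[g]),g.sum()) if g.sum()>=2 else None
E
python3 - <<'E'
from h import *
for n in ["top","side"]:
    d=dict(np.load(f"pics/{n}0.npz"));print(n,wood(d,dbg=True))
    d["pixels"]=cv2.imread(f"pics/{n}_a1.png")[:,:,::-1].copy();print(n,wood(d,dbg=True))
E
```

```text
[[-0.3556  0.0951]
 [-0.3504  0.0998]
 [-0.3471  0.0998]
 [-0.3443  0.0998]
 [-0.3421  0.0997]
 [-0.3414  0.0999]
 [-0.3401  0.0998]
 [-0.3387  0.0996]
 [-0.3477  0.098 ]
 [-0.3479  0.0986]
 [-0.346   0.0986]
 [-0.3463  0.0992]
 [-0.344   0.0977]
 [-0.3474  0.0989]
 [-0.3446  0.0992]
 [-0.3454  0.1   ]
 [-0.3453  0.0993]
 [-0.3452  0.0997]
 [-0.3441  0.0985]
 [-0.3431  0.0983]
 [-0.3449  0.0998]
 [-0.3414  0.1016]
 [-0.3022  0.0867]]
top (np.float64(-0.3450423756154529), np.int64(22))
[[-0.3556  0.0951]
 [-0.3504  0.0998]
 [-0.3471  0.0998]
 [-0.3443  0.0998]
 [-0.3421  0.0997]
 [-0.3414  0.0999]
 [-0.3444  0.1011]
 [-0.3387  0.0996]
 [-0.35    0.0988]
 [-0.3479  0.0986]
 [-0.346   0.0986]
 [-0.3463  0.0992]
 [-0.344   0.0977]
 [-0.3474  0.0989]
 [-0.3467  0.1002]
 [-0.3454  0.1   ]
 [-0.3453  0.0993]
 [-0.3452  0.0997]
 [-0.345   0.099 ]
 [-0.3439  0.0988]
 [-0.3449  0.0998]
 [-0.3432  0.1006]
 [-0.3088  0.0817]]
top (np.float64(-0.345261739223372), np.int64(22))
[[-0.3675  0.0929]
 [-0.3612  0.0951]
 [-0.3696  0.0952]
 [-0.4195  0.1089]
 [-0.4236  0.111 ]
 [-0.3762  0.0994]
 [-0.3669  0.0998]
 [-0.3653  0.0977]
 [-0.3676  0.0998]
 [-0.3756  0.1024]
 [-0.3937  0.1108]
 [-0.3976  0.1111]
 [-0.393   0.1124]
 [-0.3669  0.1009]
 [-0.3683  0.1033]
 [-0.3642  0.0995]
 [-0.3704  0.104 ]
 [-0.3827  0.1102]
 [-0.38    0.1102]
 [-0.3618  0.0996]
 [-0.3627  0.1026]
 [-0.365   0.0974]
 [-0.3321  0.0414]]
side (np.float64(-0.3669305382431083), np.int64(15))
[[-0.3675  0.0929]
 [-0.3634  0.0955]
 [-0.3696  0.0952]
 [-0.3991  0.1028]
 [-0.3777  0.0971]
 [-0.3708  0.0979]
 [-0.3661  0.0967]
 [-0.3653  0.0977]
 [-0.3647  0.0988]
 [-0.3665  0.099 ]
 [-0.3743  0.1014]
 [-0.3788  0.1036]
 [-0.366   0.1009]
 [-0.3519  0.0934]]
side (np.float64(-0.36699065437628153), np.int64(14))
```

apply_moves(steps=[[[0,-0.007,-0.02,0,0],[0,-0.006,-0.016,0,0],[0,-0.002,-0.006,0,0],[0,-0.0007,-0.0021,0,0],[0,-0.0007,-0.0021,0,0],[0,-0.0007,-0.0021,0,0],[0,-0.0007,-0.0021,0,0],[0,-0.0007,-0.0021,0,0]]])

```text
clock: 3.45
eef_pos: [0.5261, 0.2633, 0.1445]
tool_rot: [-2.569, -1.808, 0.0]
ft_force: [-0.0, 0.7, 0.9]
finger_gap: 0.0005
```

```bash
cat >> look.py <<'E'
E
cat > lk.py <<'E'
import sys,time
from station import r
from h import *
s=r.read_state();t=s["clock"];d=r.get_image("top");a=wood(d)
if len(sys.argv)>1: cv2.imwrite(f"pics/{sys.argv[1]}.png",d["pixels"][:,:,::-1])
p=s["eef_pos"];rv=s["tool_rot"]
print("t %.2f"%t,"psi",a,"eef",p,"yaw %.3f"%(2*np.arctan2(rv[1],rv[0])),"F",s["ft_force"],"q7 %.2f"%s["q"][6])
if a:
    ps=a[0]-.002;u=np.array([np.cos(ps),np.sin(ps)]);nn=np.array([-u[1],u[0]]);q=p[:2]-H
    print(" radial %.4f lateral %.4f gap %.4f to go %.4f"%(-q@u,q@nn,abs(q@nn)-.1195,PSI_T-ps))
    open("log.txt","a").write("%.3f %.5f\n"%(t,ps))
    L=np.loadtxt("log.txt",ndmin=2)
    if len(L)>1: print(" omega last",[round(float(x),4) for x in (np.diff(L[:,1])/np.diff(L[:,0]))[-4:]])
E
python3 lk.py
```

```text
t 3.45 psi (np.float64(-0.34531497653571946), np.int64(21)) eef [0.5261 0.2633 0.1445] yaw -5.057 F [-0.0099  0.671   0.8772] q7 -1.22
 radial 0.3997 lateral 0.1231 gap 0.0036 to go 0.7118
```

apply_moves(steps=[[[0,-0.0007,-0.0021,-0.001,0],[0,-0.0007,-0.0021,-0.001,0],[0,-0.0007,-0.0021,-0.001,0],[0,-0.0007,-0.0021,-0.001,0],[0,-0.0007,-0.0021,-0.001,0],[0,-0.0007,-0.0021,0,0],[0,-0.0007,-0.0021,0,0]]])

```text
clock: 4.2
eef_pos: [0.5212, 0.2482, 0.1395]
tool_rot: [2.57, 1.807, -0.0]
ft_force: [-0.5, -0.3, 0.3]
finger_gap: 0.0002
```

```bash
python3 lk.py
```

```text
t 4.20 psi (np.float64(-0.31806454179223365), np.int64(21)) eef [0.5212 0.2482 0.1395] yaw 1.226 F [-0.4951 -0.2849  0.2801] q7 -1.21
 radial 0.3961 lateral 0.1180 gap -0.0015 to go 0.6846
 omega last [0.0363]
```

apply_moves(steps=[[[0,-0.0007,-0.0021,0,0],[0,-0.0007,-0.0021,0,0],[0,-0.0007,-0.0021,0,0]]])

```text
clock: 4.55
eef_pos: [0.5192, 0.2419, 0.1396]
tool_rot: [2.57, 1.807, 0.0]
ft_force: [0.0, 0.1, -0.5]
finger_gap: 0.0004
```

```bash
python3 lk.py
```

```text
t 4.55 psi (np.float64(-0.2823588369551506), np.int64(20)) eef [0.5192 0.2419 0.1396] yaw 1.226 F [ 0.0481  0.0893 -0.5009] q7 -1.20
 radial 0.3918 lateral 0.1255 gap 0.0060 to go 0.6489
 omega last [0.0363, 0.102]
```

apply_moves(steps=[[[0,0.004,0.015,0.045,0],[0,0,0,0.05,-0.14],[0,0,0,0.05,-0.14],[0,0,-0.045,0.01,-0.14],[0,0,-0.048,0,-0.14],[0,0,-0.048,0,-0.14],[0,0,-0.048,0,-0.14],[0,0,-0.048,0,-0.14]]])

```text
clock: 5.4
eef_pos: [0.5228, 0.0182, 0.2948]
tool_rot: [3.119, 0.376, 0.001]
ft_force: [1.5, -0.5, 0.2]
finger_gap: 0.0009
```

apply_moves(steps=[[[0,0,-0.048,0,-0.14],[0,0,-0.048,0,-0.14],[0,0,-0.048,0,-0.14],[0,0,-0.048,0,-0.14],[0,0,-0.048,0,-0.14],[0,0,-0.048,0,-0.14],[0,0,-0.04,0,-0.14]]])

```text
clock: 6.1
eef_pos: [0.5224, -0.3109, 0.2946]
tool_rot: [2.927, -1.138, 0.0]
ft_force: [0.9, -0.5, -0.6]
finger_gap: 0.0003
```

```bash
python3 lk.py b1; python3 -c "
from station import r;print(r.read_state()['q'])"
```

```text
t 6.10 psi (np.float64(-0.13154130423580213), np.int64(22)) eef [ 0.5224 -0.3109  0.2946] yaw -0.742 F [ 0.8771 -0.4551 -0.5598] q7 -1.88
 radial 0.2916 lateral -0.3645 gap 0.2450 to go 0.4980
 omega last [0.0363, 0.102, 0.0973]
[ 0.47536963  0.37748794 -0.02408016  1.53811872  0.01488005  1.22506946
 -1.88034608]
```

apply_moves(steps=[[[0,0,0.01,-0.04,-0.13],[0,0,0.01,-0.045,-0.13],[0,0,0.01,-0.045,-0.13],[0,0,0.01,-0.02,-0.12],[0,-0.002,0.005,0,0],[0,0,0,0,0]]])

```text
clock: 6.75
eef_pos: [0.5215, -0.2621, 0.1452]
tool_rot: [-2.558, 1.824, 0.0]
ft_force: [0.2, -1.1, 1.0]
finger_gap: 0.0008
```

```bash
python3 lk.py b2;python3 -c "
import cv2,numpy as np
a=cv2.imread('pics/b2.png')[20:320,160:560];cv2.imwrite('pics/b2z.png',cv2.resize(a,None,fx=1.8,fy=1.8))"
```

```text
t 6.75 psi (np.float64(-0.07169462666090118), np.int64(22)) eef [ 0.5215 -0.2621  0.1452] yaw 5.044 F [ 0.1568 -1.065   0.9982] q7 -2.41
 radial 0.3175 lateral -0.2977 gap 0.1782 to go 0.4382
 omega last [0.0363, 0.102, 0.0973, 0.0921]
```

View pics/b2z.png

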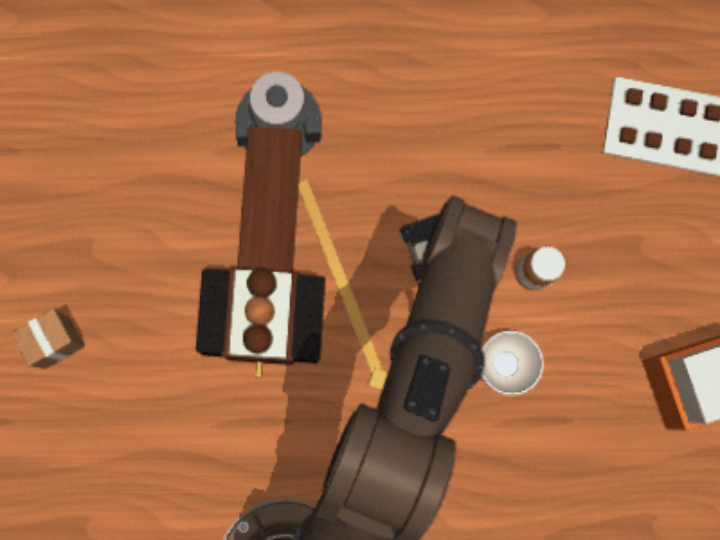

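apply_moves(steps=[[[0,-0.005,0.02,-0.005,0],[0,-0.005,0.022,0,0],[0,0,0,0,0],[0,0,0,0,0],[0,0,0,0,0],[0,0,0,0,0],[0,0,0,0,0],[0,0,0,0,0]]])

```text
clock: 7.6
eef_pos: [0.5112, -0.2214, 0.1395]
tool_rot: [2.552, -1.831, 0.0]
ft_force: [-0.3, 0.0, -0.3]
finger_gap: 0.0005
```

apply_moves(steps=[[[0,0,0,0,0],[0,0,0,0,0],[0,0,0,0,0],[0,0,0,0,0],[0,0,0,0,0],[0,0,0,0,0],[0,0,0,0,0],[0,0,0,0,0]]])

```text
clock: 8.4
eef_pos: [0.5112, -0.2209, 0.1395]
tool_rot: [2.553, -1.831, -0.0]
ft_force: [-0.5, 1.3, 0.2]
finger_gap: 0.0005
```

```bash
python3 lk.py b3; python3 look.py b3
```

```text
t 8.40 psi (np.float64(0.0668674085133463), np.int64(19)) eef [ 0.5112 -0.2209  0.1395] yaw -1.244 F [-0.4649  1.3275  0.2419] q7 -2.48
 radial 0.3631 lateral -0.2093 gap 0.0898 to go 0.2996
 omega last [0.102, 0.0973, 0.0921, 0.084]
top 8.45 [0.0784 0.0785 0.3966 0.099  0.1496]
   tcp radial 0.3659  lateral -0.2044  (bumper gap if out: 0.0849)
side 8.5 [0.0802 0.0809 0.3992 0.1016 0.1515]
   tcp radial 0.3663  lateral -0.2037  (bumper gap if out: 0.0842)
eef [ 0.5112 -0.2209  0.1395] yaw toolx -1.2442468146194057 F [ 0.5294  0.7157 -0.2371] clock 8.45 q [ 0.279   0.4369  0.0447  1.8684 -0.0255  0.8368 -2.4785]
```

apply_moves(steps=[[[0,0,0,0,0],[0,0,0,0,0],[0,0,0,0,0],[0,0,0,0,0],[0,0,0,0,0],[0,0,0,0,0],[0,0,0,0,0],[0,0,0,0,0]]])

```text
clock: 9.35
eef_pos: [0.5112, -0.2209, 0.1395]
tool_rot: [2.553, -1.831, -0.0]
ft_force: [0.4, -1.0, -0.9]
finger_gap: 0.0009
```

apply_moves(steps=[[[0,0,0,0,0],[0,0,0,0,0],[0,0,0,0,0]]])

```text
clock: 9.65
eef_pos: [0.5112, -0.221, 0.1395]
tool_rot: [2.553, -1.831, -0.0]
ft_force: [-0.2, -0.2, -0.1]
finger_gap: 0.0005
```

```bash
python3 lk.py b4; python3 look.py b4
```

```text
t 9.65 psi (np.float64(0.17249412455412283), np.int64(19)) eef [ 0.5112 -0.221   0.1395] yaw -1.244 F [-0.2358 -0.1774 -0.0712] q7 -2.48
 radial 0.3832 lateral -0.1699 gap 0.0504 to go 0.1940
 omega last [0.0973, 0.0921, 0.084, 0.0845]
top 9.7 [0.1835 0.1801 0.396  0.099  0.1486]
   tcp radial 0.3854  lateral -0.1649  (bumper gap if out: 0.0454)
side 9.75 [0.1832 0.1817 0.3977 0.1005 0.1486]
   tcp radial 0.3853  lateral -0.1650  (bumper gap if out: 0.0455)
eef [ 0.5112 -0.221   0.1395] yaw toolx -1.2443274534987343 F [ 0.3274 -0.1453 -0.6259] clock 9.7 q [ 0.279   0.4369  0.0447  1.8684 -0.0254  0.8368 -2.4785]
```

apply_moves(steps=[[[0,0,0,0,0],[0,0,0,0,0],[0,0,0,0,0],[0,0,0,0,0],[0,0,0,0,0],[0,0,0,0,0],[0,0,0,0,0],[0,0,0,0,0]]])

```text
clock: 10.6
eef_pos: [0.5112, -0.2209, 0.1395]
tool_rot: [2.553, -1.831, -0.0]
ft_force: [-0.8, -0.7, -0.3]
finger_gap: 0.0006
```

apply_moves(steps=[[[0,0,0,0,0],[0,0.0005,-0.0014,0,0],[0,0.0005,-0.0014,0,0],[0,0.0005,-0.0014,0,0],[0,0.0005,-0.0014,0,0],[0,0.0005,-0.0014,0,0]]])

```text
clock: 11.2
eef_pos: [0.5137, -0.2281, 0.1395]
tool_rot: [2.553, -1.831, -0.0]
ft_force: [0.5, -0.4, -0.3]
finger_gap: 0.0005
```

```bash
python3 look.py b5
```

```text
top 11.2 [0.3018 0.3053 0.3962 0.0991 0.1481]
   tcp radial 0.4019  lateral -0.1259  (bumper gap if out: 0.0064)
side 11.25 [0.2993 0.3046 0.3975 0.0988 0.149 ]
   tcp radial 0.4015  lateral -0.1269  (bumper gap if out: 0.0074)
eef [ 0.5137 -0.2281  0.1395] yaw toolx -1.2443829932723354 F [ 0.5008 -0.3824 -0.335 ] clock 11.2 q [ 0.289   0.4443  0.0461  1.8557 -0.0265  0.8422 -2.4669]
```

apply_moves(steps=[[[0,0.0005,-0.0014,0,0],[0,0.0005,-0.0014,0,0],[0,0.0005,-0.0014,0,0],[0,0.0005,-0.0014,0,0],[0,0.0005,-0.0014,0,0],[0,0.0005,-0.0014,0,0],[0,0.0005,-0.0014,0,0],[0,0.0005,-0.0014,0,0]]])

```text
clock: 12.1
eef_pos: [0.5177, -0.2392, 0.1395]
tool_rot: [2.553, -1.831, -0.0]
ft_force: [0.8, -0.2, -0.1]
finger_gap: 0.0006
```

apply_moves(steps=[[[0,0.0005,-0.0014,0,0],[0,0.0005,-0.0014,0,0],[0,0.0005,-0.0014,0,0],[0,0.0005,-0.0014,0,0]]])

```text
clock: 12.5
eef_pos: [0.5197, -0.2448, 0.1395]
tool_rot: [2.553, -1.831, -0.0]
ft_force: [-0.9, 0.2, -0.7]
finger_gap: 0.0002
```

```bash
python3 look.py b6
```

```text
top 12.5 [0.3445 0.3422 0.3963 0.0994 0.1483]
   tcp radial 0.4069  lateral -0.1264  (bumper gap if out: 0.0069)
side 12.55 [0.3383 0.3538 0.3974 0.0986 0.148 ]
   tcp radial 0.4061  lateral -0.1289  (bumper gap if out: 0.0094)
eef [ 0.5197 -0.2448  0.1395] yaw toolx -1.2443042472000612 F [-0.9207  0.1962 -0.6695] clock 12.5 q [ 0.3118  0.4617  0.049   1.8252 -0.0289  0.8554 -2.4404]
```

Separated at ψ≈0.344, 0.02 short of the target. I'll back off a little and measure the residual speed.

apply_moves(steps=[[[0,0.005,-0.015,0,0],[0,0.005,-0.015,0,0],[0,0,0,0,0],[0,0,0,0,0],[0,0,0,0,0],[0,0,0,0,0],[0,0,0,0,0],[0,0,0,0,0]]])

```text
clock: 13.4
eef_pos: [0.5297, -0.2744, 0.1396]
tool_rot: [-2.553, 1.83, 0.0]
ft_force: [-0.9, 0.0, 0.5]
finger_gap: 0.0005
```

```bash
python3 look.py b7
```

```text
top 13.4 [0.3452 0.3411 0.3964 0.0994 0.1481]
   tcp radial 0.4075  lateral -0.1573  (bumper gap if out: 0.0378)
side 13.45 [0.3382 0.343  0.3977 0.0985 0.1484]
   tcp radial 0.4064  lateral -0.1601  (bumper gap if out: 0.0406)
eef [ 0.5297 -0.2744  0.1396] yaw toolx 5.039365486426695 F [-0.8905  0.0136  0.4973] clock 13.4 q [ 0.3505  0.4928  0.0538  1.7699 -0.0331  0.8799 -2.3956]
```

apply_moves(steps=[[[0,0.005,-0.015,0,0],[0,0,0,0,0],[0,0,0,0,0],[0,0,0,0,0],[0,0,0,0,0],[0,0,0,0,0],[0,0,0,0,0],[0,0,0,0,0]]])

```text
clock: 14.3
eef_pos: [0.5347, -0.2896, 0.1396]
tool_rot: [-2.553, 1.831, 0.0]
ft_force: [0.3, 0.5, -0.2]
finger_gap: 0.0006
```

apply_moves(steps=[[[0,0,0,0,0],[0,0,0,0,0],[0,0,0,0,0],[0,0,0,0,0],[0,0,0,0,0],[0,0,0,0,0],[0,0,0,0,0],[0,0,0,0,0]]])

```text
clock: 15.1
eef_pos: [0.5347, -0.2898, 0.1395]
tool_rot: [2.553, -1.831, -0.0]
ft_force: [0.1, -0.1, 0.3]
finger_gap: 0.0004
```

apply_moves(steps=[[[0,0,0,0,0],[0,0,0,0,0],[0,0,0,0,0],[0,0,0,0,0],[0,0,0,0,0],[0,0,0,0,0],[0,0,0,0,0],[0,0,0,0,0]]])

```text
clock: 15.9
eef_pos: [0.5347, -0.2897, 0.1395]
tool_rot: [2.553, -1.831, -0.0]
ft_force: [-0.1, 0.7, -0.3]
finger_gap: 0.0007
```

apply_moves(steps=[[[0,0,0,0,0],[0,0,0,0,0],[0,0,0,0,0],[0,0,0,0,0],[0,0,0,0,0],[0,0,0,0,0],[0,0,0,0,0],[0,0,0,0,0]]])

```text
clock: 16.7
eef_pos: [0.5347, -0.2898, 0.1395]
tool_rot: [2.553, -1.831, -0.0]
ft_force: [-0.5, 0.0, 0.9]
finger_gap: 0.0007
```

```bash
python3 look.py b8;python3 -c "
import cv2,numpy as np
a=cv2.imread('pics/top_b8.png')[20:320,160:560];cv2.imwrite('pics/b8z.png',cv2.resize(a,None,fx=1.8,fy=1.8))"
```

```text
top 16.7 [0.3452 0.3415 0.3964 0.0994 0.1481]
   tcp radial 0.4081  lateral -0.1734  (bumper gap if out: 0.0539)
side 16.75 [0.3385 0.3449 0.3977 0.0986 0.1485]
   tcp radial 0.4069  lateral -0.1761  (bumper gap if out: 0.0566)
eef [ 0.5347 -0.2898  0.1395] yaw toolx -1.2443108362475146 F [-0.545   0.0333  0.9379] clock 16.7 q [ 0.3697  0.5093  0.0562  1.7404 -0.0351  0.8929 -2.3744]
```

View pics/b8z.png

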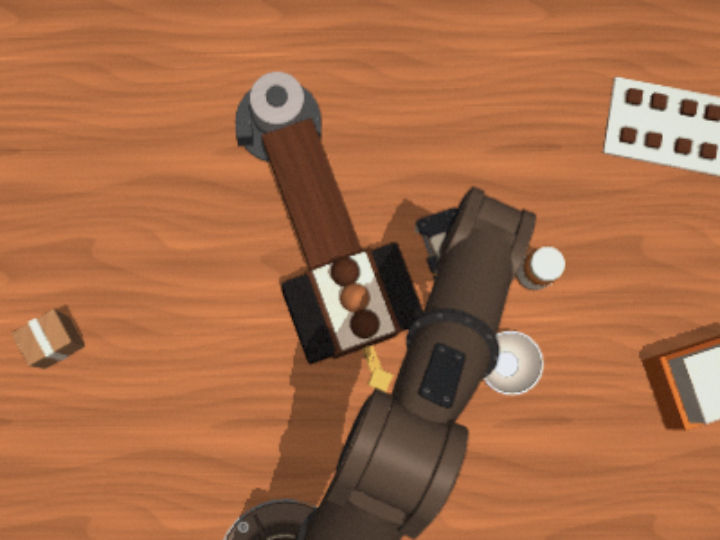

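The display stands still with its nose at (368,350), next to the strip's diamond at (381,380). The gift box, bowl and jar are where they were. I'll wait out the seven seconds.

apply_moves(steps=[[[0,0,0,0,0],[0,0,0,0,0],[0,0,0,0,0],[0,0,0,0,0],[0,0,0,0,0],[0,0,0,0,0],[0,0,0,0,0],[0,0,0,0,0]]])

```text
clock: 17.6
eef_pos: [0.5347, -0.2898, 0.1395]
tool_rot: [2.553, -1.831, -0.0]
ft_force: [-0.4, -0.6, 0.3]
finger_gap: 0.0003
```

apply_moves(steps=[[[0,0,0,0,0],[0,0,0,0,0],[0,0,0,0,0],[0,0,0,0,0],[0,0,0,0,0],[0,0,0,0,0],[0,0,0,0,0],[0,0,0,0,0]]])

```text
clock: 18.4
eef_pos: [0.5347, -0.2897, 0.1395]
tool_rot: [2.553, -1.831, -0.0]
ft_force: [0.0, 0.3, 0.5]
finger_gap: 0.0006
```

apply_moves(steps=[[[0,0,0,0,0],[0,0,0,0,0],[0,0,0,0,0],[0,0,0,0,0],[0,0,0,0,0],[0,0,0,0,0],[0,0,0,0,0],[0,0,0,0,0]]])

```text
clock: 19.2
eef_pos: [0.5347, -0.2898, 0.1395]
tool_rot: [2.553, -1.831, -0.0]
ft_force: [1.2, -0.1, 0.4]
finger_gap: 0.0005
```

apply_moves(steps=[[[0,0,0,0,0],[0,0,0,0,0],[0,0,0,0,0],[0,0,0,0,0],[0,0,0,0,0],[0,0,0,0,0],[0,0,0,0,0],[0,0,0,0,0]]])

```text
clock: 20.0
eef_pos: [0.5347, -0.2897, 0.1395]
tool_rot: [-2.553, 1.831, 0.0]
ft_force: [0.5, 1.4, -0.0]
finger_gap: 0.0005
```

apply_moves(steps=[[[0,0,0,0,0],[0,0,0,0,0],[0,0,0,0,0],[0,0,0,0,0],[0,0,0,0,0],[0,0,0,0,0],[0,0,0,0,0],[0,0,0,0,0]]])

```text
clock: 20.8
eef_pos: [0.5347, -0.2897, 0.1396]
tool_rot: [2.553, -1.831, -0.0]
ft_force: [-0.5, 0.3, 0.2]
finger_gap: 0.0
```

apply_moves(steps=[[[0,0,0,0,0],[0,0,0,0,0],[0,0,0,0,0],[0,0,0,0,0],[0,0,0,0,0],[0,0,0,0,0],[0,0,0,0,0],[0,0,0,0,0]]])

```text
clock: 21.6
eef_pos: [0.5347, -0.2897, 0.1395]
tool_rot: [2.553, -1.831, -0.0]
ft_force: [0.1, -0.3, -0.6]
finger_gap: 0.0006
```

```bash
python3 look.py b9 && python3 -c "
from station import r
print(r.job_done())"
```

```text
top 21.6 [0.3452 0.3415 0.3964 0.0994 0.1481]
   tcp radial 0.4080  lateral -0.1734  (bumper gap if out: 0.0539)
side 21.65 [0.3383 0.3418 0.3977 0.0988 0.1482]
   tcp radial 0.4068  lateral -0.1762  (bumper gap if out: 0.0567)
eef [ 0.5347 -0.2897  0.1395] yaw toolx -1.2442835902505625 F [ 0.0504 -0.2559 -0.5654] clock 21.6 q [ 0.3696  0.5093  0.0562  1.7404 -0.0351  0.8929 -2.3744]
the job is handed in; nothing more can be done
None
```

I swung the display round to the brass strip and handed the job in at about 21.7 s. It had then stood still and untouched for about 9 s. I pushed it on the left bumper to about 0.1 rad/s, then stopped it with the closed fingers on the right bumper, drawing back at about half its speed.

- **Alignment:** at the last look the display stood at 0.338–0.345 rad against 0.3645 for the strip, so it is about 0.02–0.026 rad short (limit 0.1). The two cameras differed by up to 0.007 rad.
- **At rest:** neither camera saw it turn by more than 0.0003 rad between 13.4 s and 21.6 s.
- **Clearance:** the fingers were about 54 mm from the right bumper at the end. The gift box, bowl and jar looked unmoved in the last picture I viewed, at 16.7 s; I did not measure them again.
- **Checks that disagreed:**
  - Tracking the display by its wooden arm read about 0.007 rad low as it came to the middle, so I used the white plate's outline for the braking.
  - Force readings had about 1 N of noise, too much to confirm that nothing was being touched. That rests on the measured gap.

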